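# Press the plug of a battery pack flush with the lever press

### The job

The loose black battery pack has a round plug that still stands proud. Lay it flat in the lever press, plug end first between the guide rails and right up against the stop at the back so that the plug is under the ram, and let go of it. Then push the press's lever down to its stop, so that the plug is pressed flush, and ease the lever all the way back up under control, never letting it fly back; leave the pack seated in the press and do not push the other things about.

Things in the scene. Friction and masses are not known exactly. Their poses are not given: they have to be found in the camera images.
- press: Grey bench lever press, fixed. Origin: its foot (underside of the bed), at the nest's centre, on a thin mat. +x is the loading direction (roughly away from the robot), +y the side the lever sticks out to, z up. Flat bed 12 mm thick, 104 mm wide, x=-90 to +128 mm. The head overhangs from x=+34 mm back, y=+-29 mm, underside 86 and top 155 mm above its foot; lever hub from x=+12 mm, 95 to 141 mm high.
- nest (a point): Fixed point of the press at its x=0, y=0, 27 mm above the press's foot, axes as the press: the centre of a fully seated pack lies here (within 2 mm), its x axis along the press's x. From here the back stop's face is 86 mm along +x.
- rails (a point): Fixed point midway between the entry ends of the guide rails, at the press's x=+5, y=0, 12 mm above the press's foot (the bed's surface). Rails run from here to x=+81 mm, inner faces 60 mm apart, tops 14 mm above the bed. Before them short lead-ins of the same height (x=-22 to +8 mm) flare outward to about 76 mm apart.
- ram_foot (a point): Centre of the underside of the ram, a vertical bar with a 28 mm round foot at the press's x=+60, y=0. Underside 66 mm above the press's foot with the lever up; it follows the lever down 24 mm to 42 mm, level with the top of a seated pack, at the lever's stop.
- pack_center (a point): Centre, half-way up, of the loose black battery pack, a block 170 x 56 x 30 mm, about 0.22 kg, lying flat on the bench. Its x axis runs along its length, towards the end with the plug; z up. Best held across its 56 mm width, about 45 mm behind the centre (at x=-45 mm), so that the gripper stays clear of the press's head.
- plug (a joint): How far the plug has been pushed into the pack, in m: 0 stands 7 mm proud, 0.007 is flush. The plug is a grey disc 34 mm across on top of the pack at pack x=+60 mm, y=0. It stays where it is pushed; friction about 7 N.
- lever (a joint): Lever angle in rad: 0 is up at rest (a spring holds it there), 0.85 is down at its stop. Pushed down at the grip it takes about 3.5 N at first and 8 to 10 N at the stop. It flies back if let go there.
- lever_grip (a point): Centre of the lever's black round grip bar, 22 mm thick, 66 mm long along the press's x, open from above; moves with the lever. It circles lever_hinge in the press's y-z plane at radius 135 mm: at rest 0.60 rad above level on the press's +y side, at the stop 0.25 rad below level.
- lever_hinge (a point): Fixed point on the lever's pivot axis, 118 mm above the press's foot, at the press's x=+24 mm, y=0; the axis runs along the press's x. lever_grip lies 15 mm further to the press's -x (at its x=+9 mm).
- jar: Bystander: jar with red lid, 37 x 46 mm high, origin under its centre.
- dish: Bystander: round metal screw dish, 71 mm across, 17 mm high, origin under its centre.
- tape: Bystander: roll of tape lying flat, 72 mm across, 19 mm high, origin under its centre.
- case: Bystander: small black hinged case, 57 x 75 x 32 mm, origin under its centre.

How it is judged:
By the outcome, as a careful person would: the job done as asked, in the order asked, and still so for the second after the job is handed in, with the robot touching nothing.
It also fails if it takes over 72 s, if anything falls off the work surface, if the arm or the gripper's body presses on something with over 40 N, if the wrist force passes 120 N, or if a joint passes its speed limit or range.

### The arm

A 6-joint arm with a two-finger parallel gripper is mounted at the origin on a cart in front of the work surface, level with it; the furniture and walls round the work are solid. World frame = base frame: x ahead of the robot, y to its left, z up, the work surface at z = 0. Lengths are in m, angles in degrees, forces in N, time in s.
With the tool pointing down it reaches from about 0.325 to 0.85 m from the base axis. Payload 15.5 kg.
Tool frame: the origin (TCP) lies at the very end of the fingers, on their centre line; the grasp point (between the pads) lies arm.grip_depth behind it (arm.grip_depth is the distance from the TCP to the grasp point, in m); z points along the fingers, y is the direction in which the jaws open and shut (so a half turn about z gives the same grasp; the last joint's range is limited). The gripper opens to 91 mm and grips with 3 to 60 N. Pads are 32 mm wide; open, the fingers measure 118 mm over their backs; the gripper's body (76 mm by 178 mm) begins 60 mm behind the grasp point.
Start: joints at [68.898, 28.281, 77.091, -0, 74.628, -5.472], TCP at [0.168, 0.602, 0.176] pointing down, gripper open.
Joint ranges: [-166.48, 166.48], [-47.26, 123.95], [12.59, 153.08], [-70.14, 250.14], [6.76, 159.57], [-176.63, 176.63]. Speed limits (degrees/s): [108.29, 108.29, 147.25, 172.46, 172.46, 172.46].

### API

Orientations are given as a 3x3 rotation matrix whose columns are the frame's x, y, z axes.
In Python, from rig import arm gives the robot as it stands. Calls block until the motion is done:
- arm.move_to(position, orientation): joint-space move of the TCP to a pose.
- arm.move_l(position, orientation=None, feed=0.15): straight line of the TCP; orientation=None keeps the orientation; feed is the mean speed in m/s.
- arm.move_joints(angles): joint-space move.
- arm.grip(opening): finger opening in m; the grip force is fixed at half the most; returns when the fingers have stopped.
- arm.sleep(seconds).
- arm.solve_ik(position, orientation): joint angles nearest the present ones, or None.
- arm.snapshot(name): name is "scene" or "top" or "wrist"; returns the picture (420x560x3 uint8, red, green, blue); there is no depth.
- arm.get_calibration(name): a dict with "intrinsics" (3x3 intrinsics, pixels), "k1" (the pictures are not rectified: a ray, as slopes to the right and down, at radius r is drawn at 1 + k1 r^2 times it, then the intrinsics apply), "cam_to_world" (4x4, takes a point from camera to world coordinates). Camera axes: x right, y down, z forward; pixel columns grow to the right and rows downward; lengths in m; the calibration is good to about 2 mm. A picture is of the moment at which its call begins: read the wrist's pose just before it. get_calibration takes no time and is no camera call; for the wrist camera it gives the pose at the moment of the call.
A pose or a line that the arm cannot do raises arm.Unreachable and nothing moves.
- arm.sign_off(): hands the job in, once; it reports no verdict.
Readings, each from a call of its own:
- arm.current_t(): time.
- arm.current_joint_positions(): joint angles.
- arm.current_dq(): joint speeds.
- arm.current_tau(): joint torques, N m.
- arm.current_ee_pos(): TCP position.
- arm.current_tool_rot(): TCP orientation.
- arm.current_force(): force on the tool from outside, world axes, zero at the start.
- arm.current_torque(): the same for the moment, N m.
- arm.current_width(): finger opening in m.
Only numpy, scipy, OpenCV 4.12 (cv2) and the standard library are available. Lean on these libraries where they do the work, as an engineer would, in place of code of your own. Each camera call takes 0.05 s, during which the arm holds its last target.

## Working session

There is one attempt and no reset: what is moved stays moved. The work goes in short steps, each a Python script; the robot and the scene stay as the last script left them, time stands still between calls to the robot, and variables do not carry over. Pictures are saved under pics/ and viewed, and the job is handed in when it is done.

```bash
mkdir -p pics; ls; python3 - <<'E'
from rig import arm
import cv2,numpy as np
print(arm.current_t(),arm.grip_depth,arm.current_width())
for n in("scene","top","wrist"):
    c=arm.get_calibration(n);print(n,np.round(c["intrinsics"],1).tolist(),c["k1"],np.round(c["cam_to_world"],4).tolist())
    im=arm.snapshot(n);cv2.imwrite(f"pics/{n}0.png",im[:,:,::-1])
print(arm.current_t(), arm.current_tool_rot())
E
```

```text
pics
0.0 0.0188 0.0912668622241343
scene [[395.1, 0.0, 279.8], [0.0, 395.1, 209.1], [0.0, 0.0, 1.0]] -0.05704778040747315 [[0.8212, -0.4313, 0.3736, 0.1752], [-0.5706, -0.6207, 0.5377, -0.1998], [-0.0001, -0.6548, -0.7558, 0.8028], [0.0, 0.0, 0.0, 1.0]]
top [[397.4, 0.0, 282.2], [0.0, 397.4, 205.2], [0.0, 0.0, 1.0]] -0.06301411402643727 [[-0.0233, -0.9876, 0.1552, 0.3383], [-0.9997, 0.0234, -0.0008, 0.2344], [-0.0029, -0.1552, -0.9879, 0.9788], [0.0, 0.0, 0.0, 1.0]]
wrist [[350.8, 0.0, 279.7], [0.0, 350.8, 210.6], [0.0, 0.0, 1.0]] 0.02937444240678654 [[0.2693, 0.925, 0.2679, 0.0918], [0.963, -0.2582, -0.0765, 0.6227], [-0.0016, 0.2787, -0.9604, 0.3848], [0.0, 0.0, 0.0, 1.0]]
0.15 [[-9.63024291e-01  2.69414379e-01 -3.26480399e-04]
 [ 2.69414564e-01  9.63023914e-01 -8.56647285e-04]
 [ 8.36153352e-05 -9.12930719e-04 -9.99999580e-01]]
```

View pics/scene0.png

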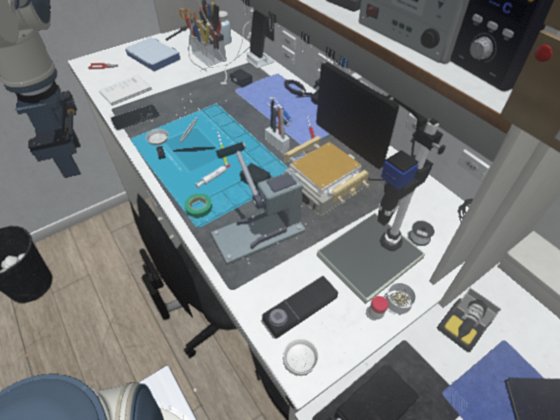

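View pics/top0.png

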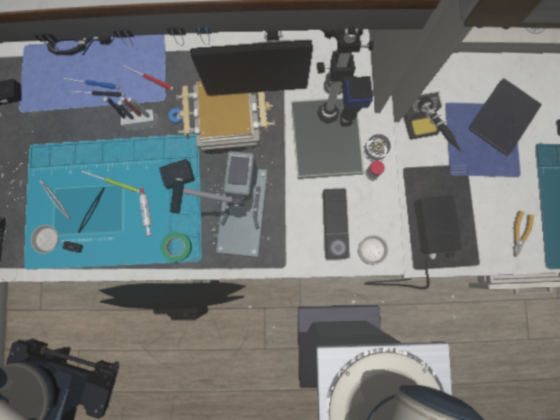

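View pics/wrist0.png

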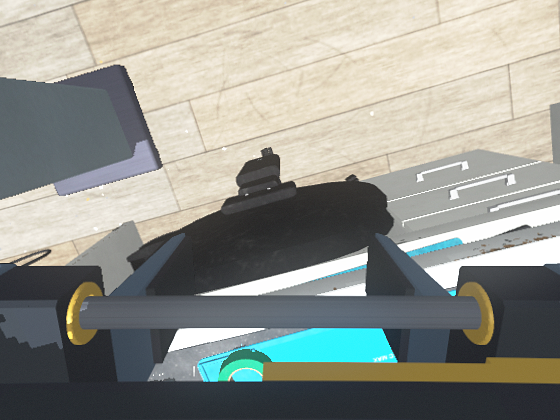

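```bash
python3 - <<'E'
import cv2
a=cv2.imread("pics/top0.png")[130:280,130:400];cv2.imwrite("pics/topz.png",cv2.resize(a,None,fx=2.9,fy=2.9,interpolation=cv2.INTER_CUBIC))
a=cv2.imread("pics/scene0.png")[130:380,130:430];cv2.imwrite("pics/scenez.png",cv2.resize(a,None,fx=2.4,fy=2.4,interpolation=cv2.INTER_CUBIC))
E
```

```text
(no output)
```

View pics/topz.png

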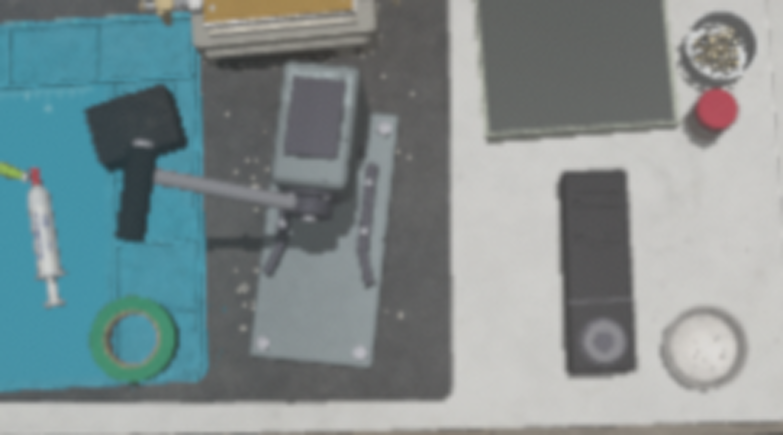

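View pics/scenez.png

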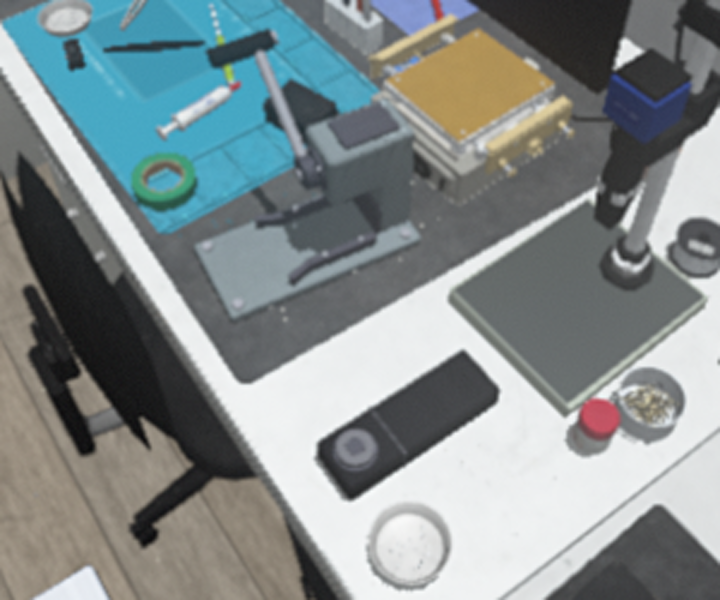

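```bash
cat > h.py <<'E'
import numpy as np,cv2
from rig import arm
def cast(cal,px,z):
    K=np.array(cal["intrinsics"]);T=np.array(cal["cam_to_world"]);k=cal["k1"]
    px=np.atleast_2d(np.array(px,float))
    d=np.stack([(px[:,0]-K[0,2])/K[0,0],(px[:,1]-K[1,2])/K[1,1]],1)
    u=d.copy()
    for _ in range(20): u=d/(1+k*(u**2).sum(1,keepdims=True))
    r=np.c_[u,np.ones(len(u))]@T[:3,:3].T
    return T[:3,3]+r*((z-T[2,3])/r[:,2])[:,None]
def proj(cal,P):
    K=np.array(cal["intrinsics"]);T=np.array(cal["cam_to_world"]);k=cal["k1"]
    q=(np.atleast_2d(P)-T[:3,3])@T[:3,:3];u=q[:,:2]/q[:,2:]
    u=u*(1+k*(u**2).sum(1,keepdims=True))
    return u*[K[0,0],K[1,1]]+K[:2,2]
E
python3 - <<'E'
from h import *
np.set_printoptions(precision=4,suppress=True)
c=arm.get_calibration("top")
z=lambda L:np.array(L)/2.9+[130,130]
print("pack top",cast(c,z([(562,172),(626,170),(636,370),(568,376)]),.03))
print("plug",cast(c,z([(604,340)]),.037))
print("bed",cast(c,z([(252,352),(370,366),(397,116)]),.014))
print("rails",cast(c,z([(372,165),(361,240),(371,284),(286,243),(268,274)]),.028))
print("head top",cast(c,z([(286,63),(358,66),(348,189),(276,182)]),.157))
print("grip",cast(c,z([(138,150),(132,238)]),.196+.011))
print("case",cast(c,z([(87,110),(165,87),(186,145),(110,170)]),.032))
s=arm.get_calibration("scene");q=lambda L:np.array(L)/2.4+[130,130]
print("S pack top",cast(s,q([(320,447),(463,350),(498,390),(350,485)]),.03))
print("S plug",cast(s,q([(356,450)]),.037))
print("S bed",cast(s,q([(195,247),(234,318),(420,236)]),.014))
print("S jar",cast(s,q([(599,418)]),.046),"dish",cast(s,q([(410,545)]),.01))
E
```

```text
pack top [[0.5242 0.1315 0.03  ]
 [0.5247 0.0776 0.03  ]
 [0.3579 0.0772 0.03  ]
 [0.3544 0.1331 0.03  ]]
plug [[0.3827 0.1034 0.037 ]]
bed [[0.3806 0.3942 0.014 ]
 [0.3669 0.2958 0.014 ]
 [0.5797 0.2696 0.014 ]]
rails [[0.5344 0.2909 0.028 ]
 [0.4709 0.3009 0.028 ]
 [0.4339 0.2931 0.028 ]
 [0.4698 0.3635 0.028 ]
 [0.4442 0.3786 0.028 ]]
head top [[0.5863 0.3458 0.157 ]
 [0.5826 0.2926 0.157 ]
 [0.4904 0.3009 0.157 ]
 [0.4969 0.3532 0.157 ]]
grip [[0.512  0.4413 0.207 ]
 [0.4509 0.4443 0.207 ]]
case [[0.5873 0.5327 0.032 ]
 [0.6056 0.4661 0.032 ]
 [0.5546 0.4474 0.032 ]
 [0.5348 0.5117 0.032 ]]
S pack top [[0.3585 0.125  0.03  ]
 [0.5232 0.1303 0.03  ]
 [0.5229 0.0789 0.03  ]
 [0.3603 0.0811 0.03  ]]
S plug [[0.3809 0.1019 0.037 ]]
S bed [[0.3781 0.3947 0.014 ]
 [0.3677 0.2947 0.014 ]
 [0.5806 0.272  0.014 ]]
S jar [[0.5706 0.0006 0.046 ]] dish [[0.3764 0.0157 0.01  ]]
```

```bash
cat >> h.py <<'E'
def R(yaw):
    a=np.radians(yaw);x=np.array([np.cos(a),np.sin(a),0]);z=np.array([0,0,-1.]);return np.c_[x,np.cross(z,x),z]
def snap(n,f):
    c=arm.get_calibration(n);im=arm.snapshot(n);cv2.imwrite(f"pics/{f}.png",im[:,:,::-1]);np.save(f"pics/{f}.npy",np.array([c],dtype=object),allow_pickle=True);return c
def load(f): return np.load(f"pics/{f}.npy",allow_pickle=True)[0]
E
python3 - <<'E'
from h import *
p=arm.current_ee_pos()
arm.move_l([p[0]+.02,p[1]-.05,.31],feed=.2)
print(arm.current_t())
arm.move_to([.49,.335,.31],R(173)); arm.sleep(.2)
print(arm.current_t(),arm.current_joint_positions(),arm.current_ee_pos());snap("wrist","w1")
arm.move_to([.46,.105,.28],R(0)); arm.sleep(.2)
print(arm.current_t(),arm.current_joint_positions(),arm.current_ee_pos());snap("wrist","w2")
print(arm.current_force())
E
```

```text
1.025
2.6167 [ 2.86825644e+01  2.01484535e+01  6.95923167e+01  3.44359344e-03
  9.02549733e+01 -5.43849222e+01] [0.48944941 0.33573524 0.31005619]
5.1917 [ 5.61260071e+00  1.01665247e+01  8.83259920e+01 -7.49573754e-04
  8.15054077e+01  9.55870014e+01] [0.46005601 0.10509306 0.27999206]
[ 0.36638391 -0.24226808 -0.70544064]
```

View pics/w1.png

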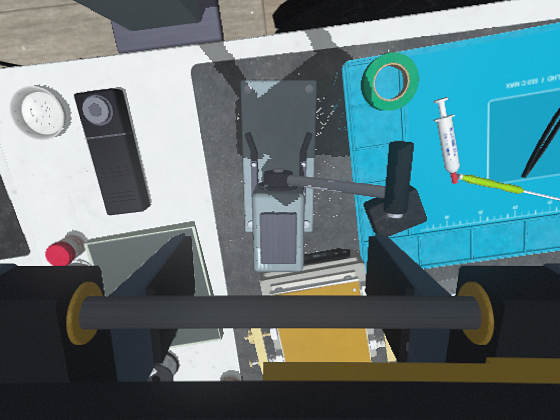

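View pics/w2.png

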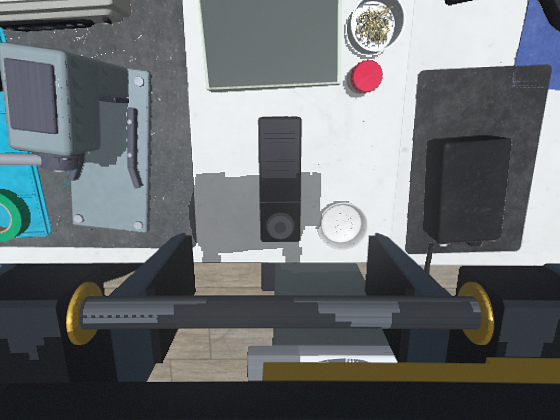

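```bash
python3 - <<'E'
import cv2
a=cv2.imread("pics/w1.png")[65:285,180:430];cv2.imwrite("pics/w1z.png",cv2.resize(a,None,fx=2.7,fy=2.7,interpolation=cv2.INTER_CUBIC))
a=cv2.imread("pics/w2.png")[30:250,60:360];cv2.imwrite("pics/w2z.png",cv2.resize(a,None,fx=2.6,fy=2.6,interpolation=cv2.INTER_CUBIC))
E
```

```text
(no output)
```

View pics/w1z.png

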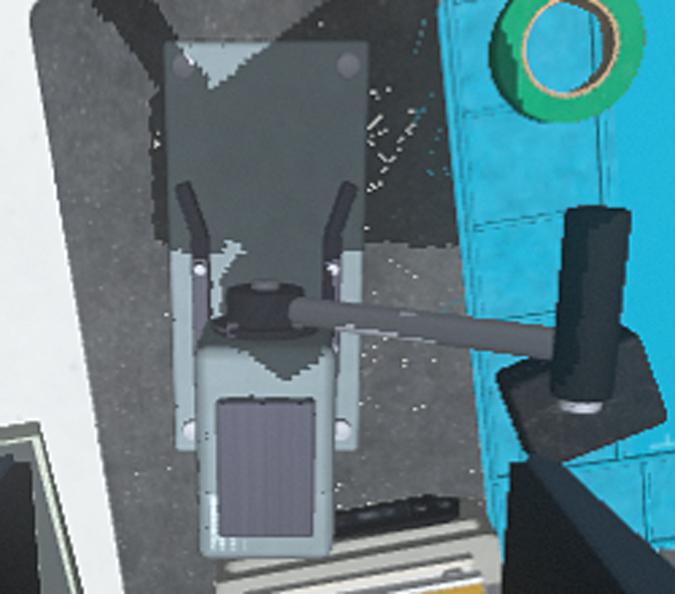

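View pics/w2z.png

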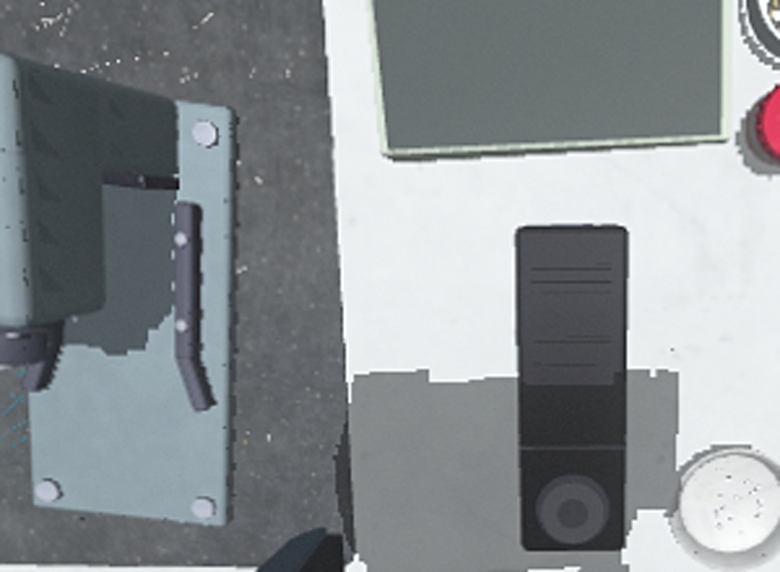

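```bash
python3 - <<'E'
from h import *
np.set_printoptions(precision=4,suppress=True)
c1=load("w1");c2=load("w2")
a=lambda L:np.array(L)/2.7+[180,65]
b=lambda L:np.array(L)/2.6+[60,30]
def ang(p,q):d=q-p;return np.degrees(np.arctan2(d[1],d[0]))
P=cast(c1,a([(164,42),(368,41),(358,450),(176,450)]),.014);print("w1 bed FR,FL,BL,BR\n",P)
print("len",[np.linalg.norm(P[i]-P[(i+1)%4]) for i in range(4)],"ang",ang(P[0],P[3]),ang(P[1],P[2]),ang(P[0],P[1])-90)
print("grip",cast(c1,a([(598,208),(584,400)]),.207))
P=cast(c1,a([(202,260),(333,260),(183,185),(349,185)]),.028);print("rail bends, lead ends",P, (P[0]+P[1])/2,(P[2]+P[3])/2)
print("head",cast(c1,a([(205,345),(330,345),(331,555),(202,553)]),.157))
P=cast(c2,b([(35,500),(228,525),(234,105)]),.014);print("w2 bed FL,FR,BR",P,ang(P[1],P[2]),ang(P[1],P[0])-90)
P=cast(c2,b([(516,227),(628,227),(628,550),(522,550)]),.03);print("pack",P,P.mean(0),[np.linalg.norm(P[i]-P[(i+1)%4]) for i in range(4)],ang(P[0],P[3]),ang(P[1],P[2]))
print("plug",cast(c2,b([(572,508)]),.037))
E
```

```text
w1 bed FR,FL,BL,BR
 [[0.3685 0.2968 0.014 ]
 [0.3803 0.3981 0.014 ]
 [0.5955 0.3728 0.014 ]
 [0.5831 0.2707 0.014 ]]
len [np.float64(0.10194135465491953), np.float64(0.21667018842711222), np.float64(0.10289379578428964), np.float64(0.2162164927537274)] ang -6.956942607179478 -6.7047283022178865 -6.661136908944826
grip [[0.4515 0.447  0.207 ]
 [0.5161 0.4408 0.207 ]]
rail bends, lead ends [[0.4766 0.3016 0.028 ]
 [0.4848 0.369  0.028 ]
 [0.4378 0.2974 0.028 ]
 [0.448  0.3809 0.028 ]] [0.4807 0.3353 0.028 ] [0.4429 0.3391 0.028 ]
head [[0.4925 0.3094 0.157 ]
 [0.4984 0.3582 0.157 ]
 [0.5882 0.3493 0.157 ]
 [0.5808 0.2958 0.157 ]]
w2 bed FL,FR,BR [[0.3833 0.3953 0.014 ]
 [0.3688 0.2933 0.014 ]
 [0.5837 0.2674 0.014 ]] -6.865432634796386 -8.094113681545679
pack [[0.5279 0.1315 0.03  ]
 [0.528  0.0771 0.03  ]
 [0.3602 0.074  0.03  ]
 [0.3602 0.131  0.03  ]] [0.4441 0.1034 0.03  ] [np.float64(0.05442612120841967), np.float64(0.16779155197448686), np.float64(0.05702368266970992), np.float64(0.1677547403545099)] -179.84869847222726 -178.96168420875605
plug [[0.3864 0.1042 0.037 ]]
```

```bash
python3 - <<'E'
from h import *
np.set_printoptions(precision=3,suppress=True)
for h in(.1,.2,.3,.4):
  print(h,cast(arm.get_calibration("top"),[(357,108)],h),cast(arm.get_calibration("scene"),[(398,186),(412,170)],h))
E
```

```text
0.1 [[0.703 0.053 0.1  ]] [[0.808 0.195 0.1  ]
 [0.881 0.215 0.1  ]]
0.2 [[0.661 0.074 0.2  ]] [[0.718 0.139 0.2  ]
 [0.78  0.156 0.2  ]]
0.3 [[0.62  0.094 0.3  ]] [[0.628 0.082 0.3  ]
 [0.68  0.097 0.3  ]]
0.4 [[0.578 0.115 0.4  ]] [[0.538 0.026 0.4  ]
 [0.579 0.038 0.4  ]]
```

```bash
cat >> h.py <<'E'
yaw=-6.8; a_=np.radians(yaw)
ex=np.array([np.cos(a_),np.sin(a_),0]);ey=np.array([-np.sin(a_),np.cos(a_),0])
nest=np.array([.4633,.3365,0])
def PP(x,y,z): return nest+ex*x+ey*y+np.array([0,0,z])
E
python3 - <<'E'
from h import *
np.set_printoptions(precision=4,suppress=True)
arm.move_to([.490,.1035,.16],R(180));print(arm.current_t(),arm.current_joint_positions())
arm.move_l([.490,.1035,.04],feed=.12)
arm.move_l([.490,.1035,.008],feed=.05)
print(arm.current_force(),arm.current_ee_pos())
arm.grip(.04);print(arm.current_t(),arm.current_width(),arm.current_force())
arm.move_l([.480,.1035,.06],feed=.08);print(arm.current_force(),arm.current_width(),arm.current_t())
snap("wrist","w3");snap("scene","s3")
q=arm.solve_ik(PP(-160,0,.25) if 0 else PP(-.160,0,.1),R(yaw));print(q)
E
```

```text
8.0083 [  5.0898  19.3973  95.5015   0.0024  65.0933 -84.8807]
[-0.6994 -0.2461  0.941 ] [0.49   0.1035 0.008 ]
10.85 0.039694015278967924 [-0.7456  0.1638  0.357 ]
[-1.2866  0.3647 -0.0561] 0.03987370323567252 11.6583
[ 42.1045  21.7447 104.0058  -0.      54.2495 138.9045]
```

View pics/w3.png

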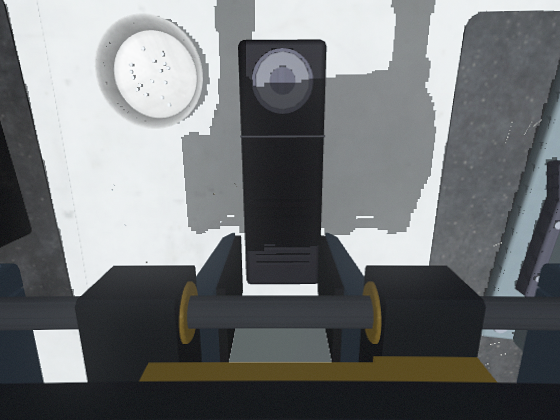

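View pics/s3.png

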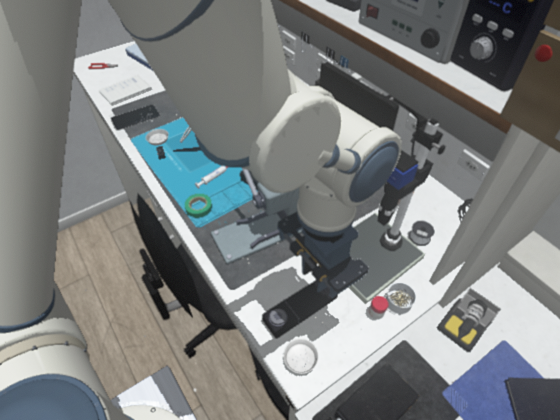

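```bash
python3 - <<'E'
from h import *
np.set_printoptions(precision=4,suppress=True)
c=load("w3")
for z in (.03,.065,.08):print(z,cast(c,[(247,283),(318,283),(326,41),(240,41),(283,81)],z))
print(proj(c,[[.48,.1235,.06],[.48,.0835,.06]]),arm.current_width(),arm.current_ee_pos())
E
```

```text
0.03 [[0.5268 0.0784 0.03  ]
 [0.5267 0.1319 0.03  ]
 [0.3606 0.1317 0.03  ]
 [0.3606 0.0785 0.03  ]
 [0.3837 0.1052 0.03  ]]
0.065 [[0.5083 0.082  0.065 ]
 [0.5083 0.1277 0.065 ]
 [0.3665 0.1275 0.065 ]
 [0.3665 0.0821 0.065 ]
 [0.3861 0.1049 0.065 ]]
0.08 [[0.5004 0.0836 0.08  ]
 [0.5004 0.1259 0.08  ]
 [0.369  0.1258 0.08  ]
 [0.369  0.0837 0.08  ]
 [0.3872 0.1048 0.08  ]]
[[311.8278 238.9932]
 [248.9018 238.9733]] 0.0403780919968294 [0.4798 0.1035 0.0595]
```

```bash
python3 - <<'E'
from h import *
np.set_printoptions(precision=4,suppress=True)
arm.grip(.091);print(arm.current_t(),arm.current_width())
arm.move_l([.490,.1045,.008],feed=.08)
print(arm.current_force(),arm.current_ee_pos(),arm.current_width())
snap("wrist","w4")
arm.grip(.045);print(arm.current_t(),arm.current_width(),arm.current_force())
snap("wrist","w5");snap("scene","s5")
E
python3 -c "
import cv2,numpy as np
cv2.imwrite('pics/w45.png',np.hstack([cv2.imread('pics/w4.png')[:,80:480],cv2.imread('pics/w5.png')[:,80:480]]))"
```

```text
12.6583 0.09116082252057256
[ 0.437   0.1539 -0.4075] [0.4901 0.1045 0.0082] 0.09085986645803082
14.35 0.04511386452510791 [0.2468 0.9551 0.6919]
```

View pics/w45.png

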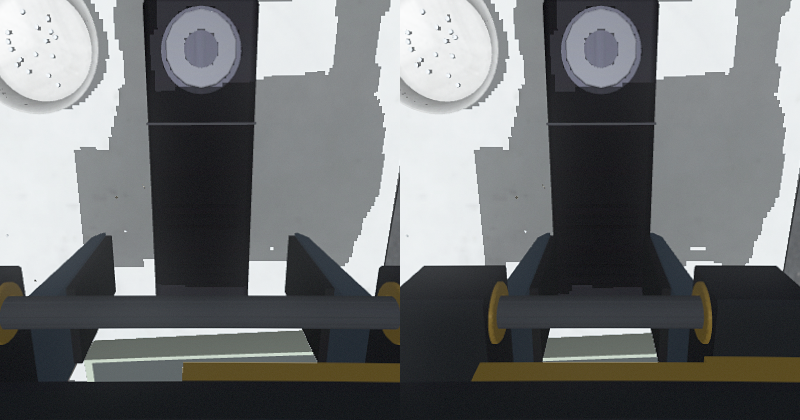

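```bash
python3 - <<'E'
from h import *
np.set_printoptions(precision=4,suppress=True)
arm.grip(.0);print(arm.current_t(),arm.current_width(),arm.current_force())
snap("wrist","w6")
arm.move_l([.490,.1045,.03],feed=.05);print(arm.current_t(),arm.current_width(),arm.current_force())
snap("wrist","w7")
E
python3 -c "
import cv2,numpy as np
cv2.imwrite('pics/w67.png',np.hstack([cv2.imread('pics/w6.png')[:,80:480],cv2.imread('pics/w7.png')[:,80:480]]))"
```

```text
15.2417 0.0001281748367164723 [ 0.1982  0.1562 -0.033 ]
15.8833 0.0006194785483719462 [ 0.4458 -0.1498  0.4993]
```

View pics/w67.png

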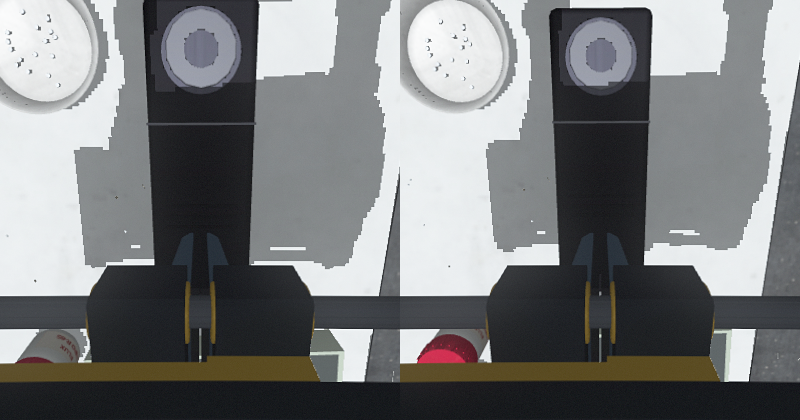

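```bash
python3 - <<'E'
from h import *
np.set_printoptions(precision=4,suppress=True)
c=load("w4");print(c["cam_to_world"][:3,3])
im=cv2.imread("pics/w4.png").astype(int).sum(2)
print([ (v,im[v,215:245:1].tolist()) for v in (200,)],im[200,322:342])
for z in(.03,.015,0,-.02):
  P=cast(c,[(228,123),(336,123),(231,200),(331,200),(281,8),(281,88)],z);print(z,P[1,1]-P[0,1],P[3,1]-P[2,1],P[5]-P[4],P[4:])
for f in("w2","w7"):
  c=load(f);print(f,c["cam_to_world"][:3,3])
c=load("w7")
for z in(.03,0):
  P=cast(c,[(232,123),(329,123),(231,10),(331,10)],z);print(z,P)
E
```

```text
[0.4106 0.1043 0.2176]
[(200, [399, 400, 401, 400, 402, 399, 401, 404, 404, 406, 401, 400, 400, 401, 395, 407, 279, 127, 97, 97, 100, 107, 112, 112, 108, 102, 109, 96, 106, 96])] [ 90 110  99 101  87  83  87  85  74 281 387 400 400 398 394 397 398 400
 396 398]
0.03 0.05594321454214275 0.05516615608236858 [0.0355 0.     0.    ] [[0.3653 0.1047 0.03  ]
 [0.4008 0.1048 0.03  ]]
0.015 0.0604168236323534 0.0595776261657717 [0.0383 0.     0.    ] [[0.3617 0.1048 0.015 ]
 [0.4    0.1048 0.015 ]]
0 0.06489043272256408 0.06398909624917477 [0.0411 0.     0.    ] [[0.3581 0.1048 0.    ]
 [0.3992 0.1049 0.    ]]
-0.02 0.07085524484284492 0.06987105636037894 [0.0449 0.0001 0.    ] [[ 0.3532  0.1049 -0.02  ]
 [ 0.3981  0.1049 -0.02  ]]
w2 [0.5382 0.1049 0.4894]
w7 [0.4106 0.1042 0.2396]
0.03 [[0.4187 0.0765 0.03  ]
 [0.4187 0.1326 0.03  ]
 [0.361  0.0783 0.03  ]
 [0.361  0.1312 0.03  ]]
0 [[0.4199 0.0725 0.    ]
 [0.4199 0.1367 0.    ]
 [0.3539 0.0746 0.    ]
 [0.3539 0.1351 0.    ]]
```

```bash
python3 - <<'E'
from h import *
np.set_printoptions(precision=4,suppress=True)
arm.move_l([.490,.1045,.008],feed=.08)
f0=arm.current_force()[2];z=.008
while z>-.03:
    z-=.002
    arm.move_l([.490,.1045,z],feed=.03)
    f=arm.current_force()
    print(round(z,4),f,arm.current_ee_pos()[2])
    if abs(f[2]-f0)>4: break
print(arm.current_t())
E
```

```text
0.006 [-0.0507 -0.4464  0.6318] 0.006173552952539768
0.004 [0.0251 0.3451 0.2214] 0.003999166689988502
0.002 [-0.7872 -1.6646 -1.027 ] 0.0018851413931700103
0.0 [-0.5633  0.0019  0.5443] -0.00012292748933716985
-0.002 [-0.3812  0.1714  0.0937] -0.002106499416331349
-0.004 [ 0.3755 -0.1068 -0.5802] -0.004111507850003693
-0.006 [-0.7742  0.3218  0.1452] -0.006119459314454866
-0.008 [-1.0356 -0.0144  9.3767] -0.007709233968933152
18.3583
```

```bash
cat >> h.py <<'E'
D=.037
E
python3 - <<'E'
from h import *
np.set_printoptions(precision=4,suppress=True)
arm.move_l([.490,.1045,.005],feed=.08)
arm.grip(.091)
arm.move_l([.490,.1045,.014-D],feed=.06);print(arm.current_force())
arm.move_l([.490,.1045,.007-D],feed=.03)
print(arm.current_force(),arm.current_ee_pos(),arm.current_width())
arm.grip(0);print(arm.current_t(),arm.current_width(),arm.current_force())
snap("wrist","w8")
arm.move_l([.490,.1045,.04-D],feed=.06);arm.sleep(.1);print(arm.current_t(),arm.current_width(),arm.current_force())
snap("wrist","w9")
E
python3 -c "
import cv2,numpy as np
cv2.imwrite('pics/w89.png',np.hstack([cv2.imread('pics/w8.png')[:,80:480],cv2.imread('pics/w9.png')[:,80:480]]))"
```

```text
[-0.0184 -0.471  -0.0593]
[ 0.1141  0.344  -0.413 ] [ 0.4899  0.1045 -0.0301] 0.09098443947209761
21.7 0.055981038397197216 [ 0.1894 -0.5851  1.5549]
22.55 0.055794842810974125 [-0.1649 -0.0312 -3.4205]
```

View pics/w89.png

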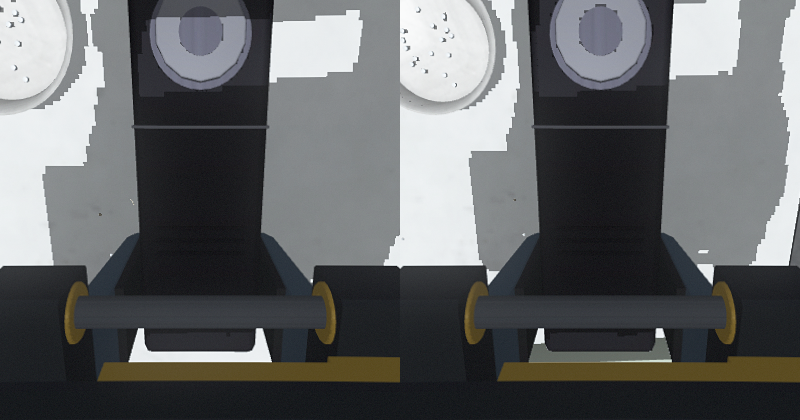

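```bash
python3 - <<'E'
from h import *
np.set_printoptions(precision=4,suppress=True)
G=-.0465
arm.move_l([.470,.12,.15],feed=.2)
S=G-.118
arm.move_to(PP(S,0,.22),R(yaw));print(arm.current_t(),arm.current_joint_positions(),arm.current_width())
arm.move_l(PP(S,0,.03),feed=.15)
arm.move_l(PP(S,0,-.008),feed=.05);arm.sleep(.15)
print(arm.current_t(),arm.current_ee_pos(),arm.current_width(),arm.current_force())
snap("wrist","w10");snap("top","t10");snap("scene","s10")
E
python3 - <<'E'
import cv2
a=cv2.imread("pics/t10.png")[130:290,130:400];cv2.imwrite("pics/t10z.png",cv2.resize(a,None,fx=2.9,fy=2.9,interpolation=cv2.INTER_CUBIC))
E
```

```text
26.8583 [ 42.5146  12.6518  94.893   -0.0018  72.4595 139.3032] 0.05566242401070145
29.3333 [ 0.3001  0.3561 -0.0077] 0.05572266593821529 [ 0.3861 -0.6353 -2.2793]
```

View pics/w10.png

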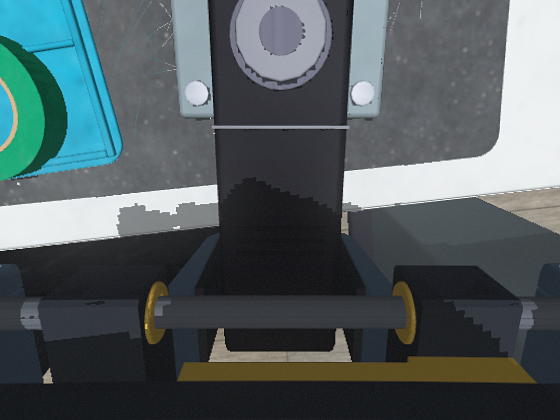

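View pics/t10z.png

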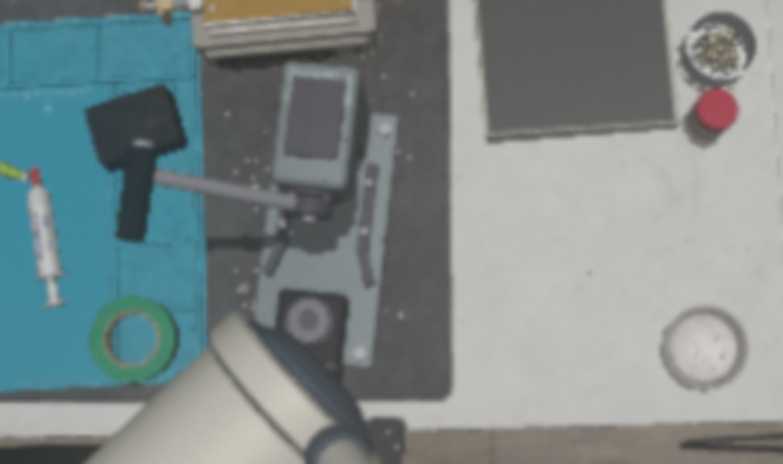

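View pics/s10.png

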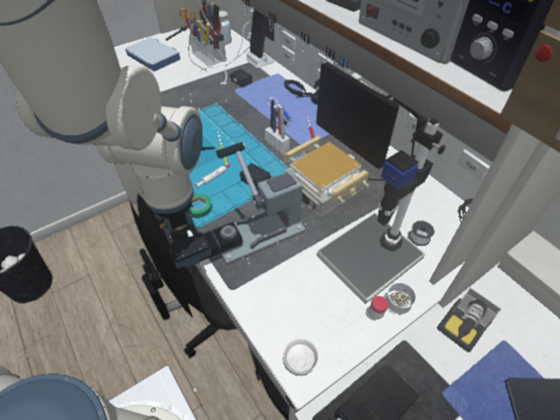

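```bash
python3 - <<'E'
from h import *
np.set_printoptions(precision=4,suppress=True)
G=-.0465;S=G-.118
z=-.010
while z>-.026:
    z-=.0015
    arm.move_l(PP(S,0,z),feed=.04);f=arm.current_force()
    if f[2]>1.5: break
print("touch",z,f,arm.current_t())
zt=z+.0015
arm.move_l(PP(S,0,zt),feed=.04)
ok=True
for s in np.arange(-.09,-.011,.013):
    arm.move_l(PP(G+s,0,zt),feed=.06);f=arm.current_force();print(round(s,3),[f@ex,f@ey,f[2]])
    if abs(f@ex)>15 or abs(f@ey)>15: ok=False;break
print(arm.current_t(),arm.current_ee_pos(),arm.current_width())
snap("wrist","w11");snap("top","t11")
E
python3 - <<'E'
import cv2
a=cv2.imread("pics/t11.png")[130:290,130:400];cv2.imwrite("pics/t11z.png",cv2.resize(a,None,fx=2.9,fy=2.9,interpolation=cv2.INTER_CUBIC))
E
```

```text
touch -0.016 [-0.0546  0.8641  1.8325] 30.4833
-0.09 [np.float64(1.0182878281563668), np.float64(-0.8335145878711782), np.float64(-2.414347331625961)]
-0.077 [np.float64(0.08960882766424833), np.float64(-0.5694683764683809), np.float64(-2.2761697300253427)]
-0.064 [np.float64(-0.39058575651036365), np.float64(0.9361936775925082), np.float64(-2.1292131946091106)]
-0.051 [np.float64(-0.42476322025088264), np.float64(-0.2360623845443544), np.float64(-2.752435642511726)]
-0.038 [np.float64(-0.04624186633362441), np.float64(-0.07113667854136096), np.float64(-1.4542292323603154)]
-0.025 [np.float64(-0.8252805851514777), np.float64(0.09113255154822898), np.float64(-2.669880704872722)]
-0.012 [np.float64(-0.07579130899334266), np.float64(0.33934650821077317), np.float64(-3.0689188976360633)]
33.55 [ 0.4056  0.3434 -0.0145] 0.05565737127261212
```

View pics/w11.png

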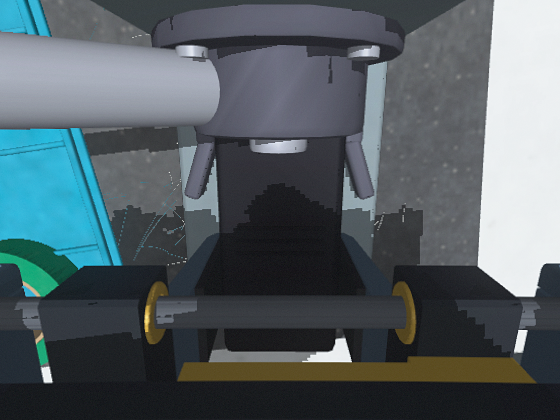

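View pics/t11z.png

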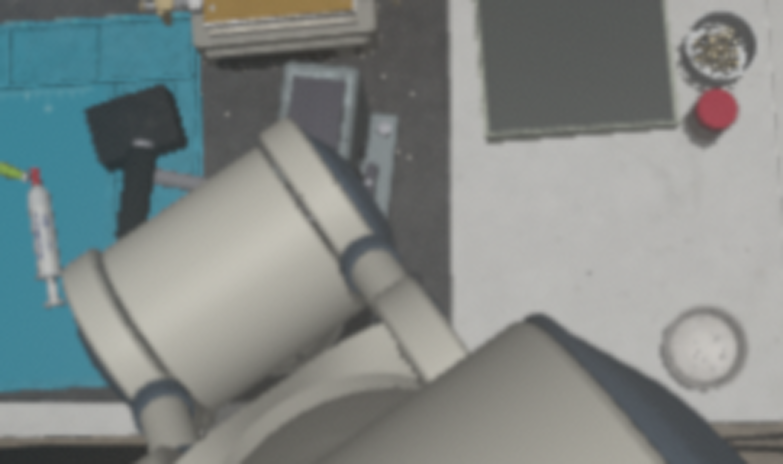

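```bash
python3 - <<'E'
from h import *
np.set_printoptions(precision=4,suppress=True)
G=-.0465
s=-.012;z=-.0152
while s<.008:
    s+=.002
    arm.move_l(PP(G+s,0,z),feed=.04);f=arm.current_force();print(round(s,3),f@ex,f@ey,f[2])
    if f@ex<-6: break
    if abs(f@ey)>15:break
# settle and confirm
p=arm.current_ee_pos();print(arm.current_t(),p,(p-nest)@ex-G,arm.current_width())
E
```

```text
-0.01 0.32156553391818476 0.13655762642690286 -2.5602268667111105
-0.008 -0.5679665765481489 -0.36640326750700003 -2.253322640564891
-0.006 -0.21472492934987944 -0.9791527976130009 -2.458236118678878
-0.004 0.599985230868594 -0.2847144053278351 -1.8846658506566891
-0.002 -0.6962200984126348 -1.2652817537317507 -2.6841794784469415
0.0 0.08882052999026108 -0.2566071648716794 -2.40614513227734
0.002 -2.302406939296269 -0.3012653795302682 -2.4810713076945667
0.004 -15.66841710188685 2.76767399639659 2.090949770143136
35.65 [ 0.4187  0.3412 -0.0155] 0.0016459851214962948 0.05591345500828203
```

```bash
python3 - <<'E'
from h import *
np.set_printoptions(precision=4,suppress=True)
G=-.0465
arm.move_l(PP(G+.003,0,-.0162),feed=.03);f=arm.current_force();print(f@ex,f@ey,f[2])
arm.grip(.085);print(arm.current_t(),arm.current_width(),arm.current_force())
arm.move_l(PP(G,0,.025),feed=.08)
arm.move_l(PP(G-.06,0,.14),feed=.15)
print(arm.current_t());snap("wrist","w12");snap("scene","s12")
arm.grip(0);print(arm.current_t(),arm.current_ee_pos())
E
```

```text
-10.17256077680741 -2.8556918278206305 15.635033956297718
36.525 0.08479823971844873 [-0.0328 -0.0189  0.3314]
38.2083
39.6 [0.3576 0.3491 0.14  ]
```

View pics/w12.png

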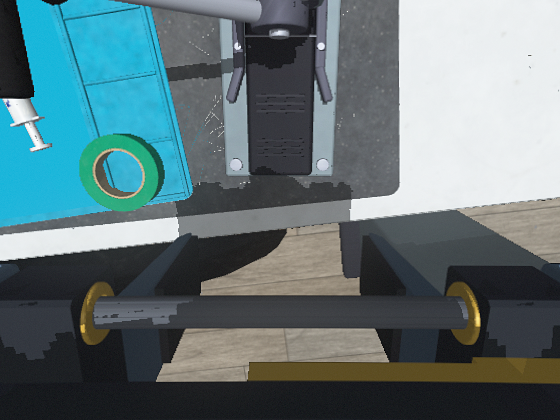

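View pics/s12.png

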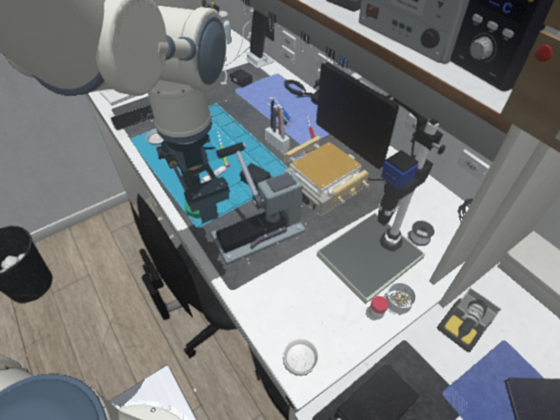

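```bash
python3 - <<'E'
from h import *
np.set_printoptions(precision=4,suppress=True)
c=load("w12")
P=cast(c,[(249,173),(312,173),(247,40),(314,40)],.044);print("pack",(P-nest)@ex,(P-nest)@ey)
P=cast(c,[(225,175),(335,175)],.014);print("bed",(P-nest)@ex,(P-nest)@ey)
# plan lever IK
Rl=R(yaw+90)
for th in(.75,.6,.2,-.25):
    p=PP(.009,.135*np.cos(th),.002+.118+.135*np.sin(th)+.011-D);print(th,p,arm.solve_ik(p,Rl))
E
```

```text
pack [-0.0822 -0.0822  0.0234  0.0234] [ 0.0261 -0.0291  0.0249 -0.0278]
bed [-0.0895 -0.0895] [ 0.0519 -0.0542]
0.75 [0.4839 0.4335 0.186 ] [36.5914 29.8271 72.5672 -0.     77.6057 43.3914]
0.6 [0.4854 0.4461 0.1702] [37.3936 31.3832 72.253  -0.     76.3638 44.1936]
0.2 [0.4879 0.4668 0.1208] [38.6708 35.2603 73.0033 -0.     71.7364 45.4708]
-0.25 [0.4877 0.4653 0.0606] [38.5807 38.7974 76.4246 -0.     64.778  45.3807]
```

```bash
cat >> h.py <<'E'
Rl=R(yaw+90)
def LP(th,dz=0): return PP(.009,.135*np.cos(th),.002+.118+.135*np.sin(th)+.011-D+dz)
E
python3 - <<'E'
from h import *
np.set_printoptions(precision=3,suppress=True)
p=arm.current_ee_pos();p[2]=.235;arm.move_l(p,feed=.2)
arm.move_to(LP(.6,.04),Rl);print(arm.current_t(),arm.current_width())
arm.move_l(LP(.6,.006),feed=.08)
th=.6;hist=[]
for i in range(16):
    th=.6-.055*(i+1)
    arm.move_l(LP(th),feed=.05);f=arm.current_force();hist.append((round(th,3),f.round(1).tolist()))
    if f[2]>22 or abs(f[:2]).max()>12: break
for h in hist:print(h)
print(arm.current_t(),arm.current_ee_pos())
snap("scene","s13")
E
python3 - <<'E'
import cv2
a=cv2.imread("pics/s13.png")[100:320,130:400];cv2.imwrite("pics/s13z.png",cv2.resize(a,None,fx=2.7,fy=2.7,interpolation=cv2.INTER_CUBIC))
E
```

```text
41.6833 0.0006671065694061954
(0.545, [2.2, 3.0, 4.6])
(0.49, [1.1, 4.1, 5.7])
(0.435, [-0.3, 2.8, 4.7])
(0.38, [-1.4, 3.0, 4.8])
(0.325, [-1.1, 2.5, 4.4])
(0.27, [-0.7, 2.2, 3.7])
(0.215, [-0.5, 1.8, 5.0])
(0.16, [-0.5, 2.4, 5.9])
(0.105, [-0.5, 2.7, 5.0])
(0.05, [-0.6, 2.0, 5.1])
(-0.005, [-1.2, 2.9, 5.4])
(-0.06, [-0.5, 4.0, 5.1])
(-0.115, [-1.2, 4.5, 6.2])
(-0.17, [-0.5, 3.2, 5.4])
(-0.225, [-1.0, 4.4, 5.5])
(-0.28, [-5.6, 5.1, 21.7])
47.1667 [0.488 0.466 0.059]
```

View pics/s13z.png

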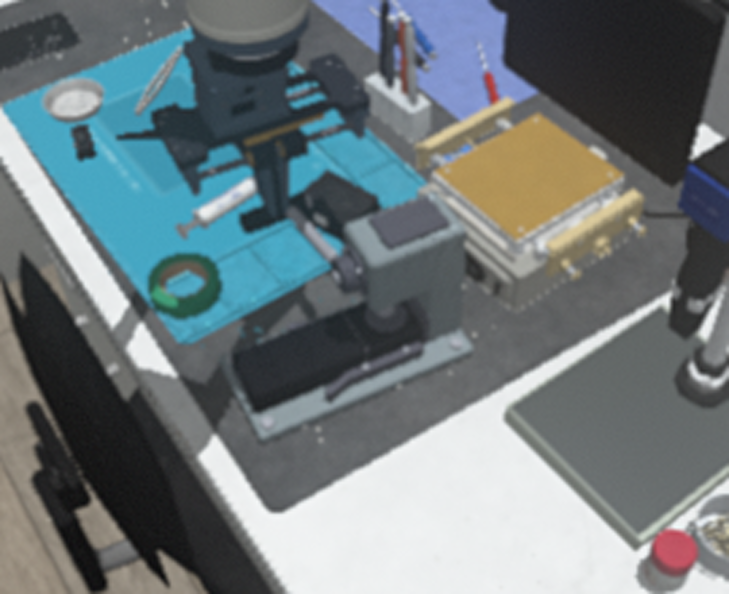

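```bash
python3 - <<'E'
from h import *
np.set_printoptions(precision=3,suppress=True)
arm.move_l(LP(-.28,-.001),feed=.02);arm.sleep(.2);print(arm.current_force(),arm.current_ee_pos())
hist=[]
for th in np.arange(-.25,.64,.055):
    arm.move_l(LP(th),feed=.04);f=arm.current_force();hist.append((round(th,3),f.round(1).tolist()))
for h in hist:print(h)
arm.move_l(LP(.635,.008),feed=.03);print(arm.current_force())
arm.move_l(LP(.635,.06),feed=.1)
print(arm.current_t());snap("scene","s14");snap("wrist","w14")
E
python3 - <<'E'
import cv2
a=cv2.imread("pics/s14.png")[100:320,130:400];cv2.imwrite("pics/s14z.png",cv2.resize(a,None,fx=2.7,fy=2.7,interpolation=cv2.INTER_CUBIC))
E
```

```text
[-7.408  3.207 29.821] [0.488 0.466 0.059]
(np.float64(-0.25), [0.1, 4.6, 4.4])
(np.float64(-0.195), [-0.8, -0.3, 5.5])
(np.float64(-0.14), [0.4, -2.6, 5.8])
(np.float64(-0.085), [1.3, -3.0, 5.4])
(np.float64(-0.03), [0.8, -1.9, 5.2])
(np.float64(0.025), [0.3, -2.6, 4.3])
(np.float64(0.08), [0.8, -0.6, 4.8])
(np.float64(0.135), [0.4, -0.5, 4.1])
(np.float64(0.19), [0.5, -1.0, 3.6])
(np.float64(0.245), [0.9, -0.5, 3.3])
(np.float64(0.3), [0.3, -0.4, 3.0])
(np.float64(0.355), [0.7, -0.7, 2.7])
(np.float64(0.41), [0.6, -0.2, 2.9])
(np.float64(0.465), [0.5, -0.3, 3.4])
(np.float64(0.52), [0.3, -0.2, 3.2])
(np.float64(0.575), [0.7, 0.0, 2.0])
(np.float64(0.63), [0.5, 0.0, 0.3])
[-1.344  0.578  0.005]
54.375
```

View pics/s14z.png

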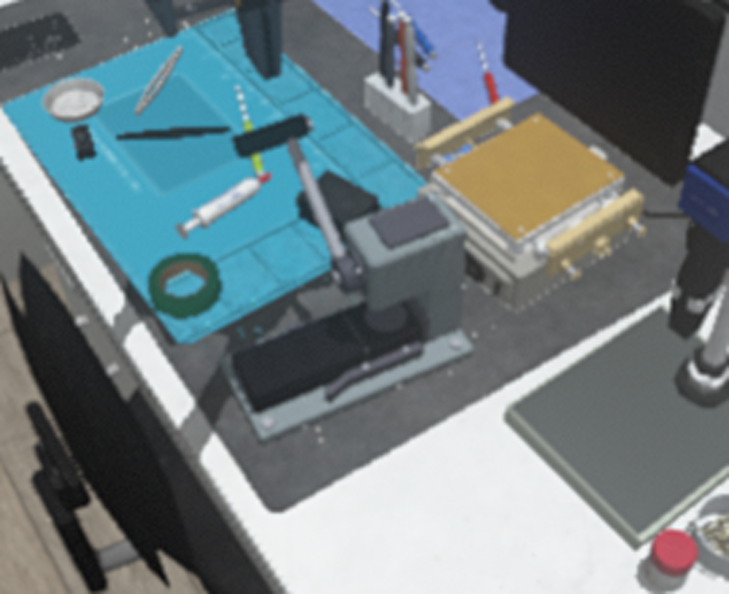

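View pics/w14.png

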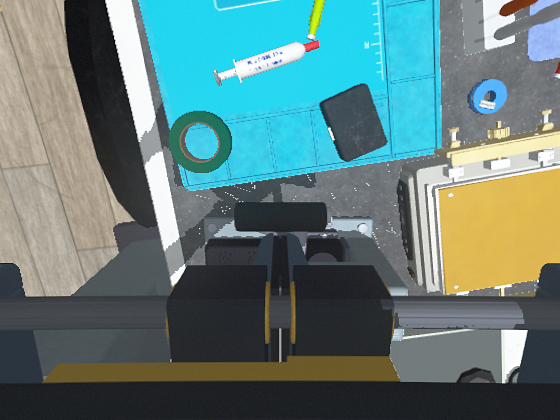

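```bash
python3 - <<'E'
import cv2,numpy as np
L=[cv2.resize(cv2.imread(f"pics/{f}.png")[195:250,240:305],None,fx=4,fy=6,interpolation=cv2.INTER_CUBIC) for f in("s12","s13","s14")]
cv2.imwrite("pics/cmp.png",np.clip(np.hstack(L).astype(float)*2,0,255).astype(np.uint8))
E
```

```text
(no output)
```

View pics/cmp.png

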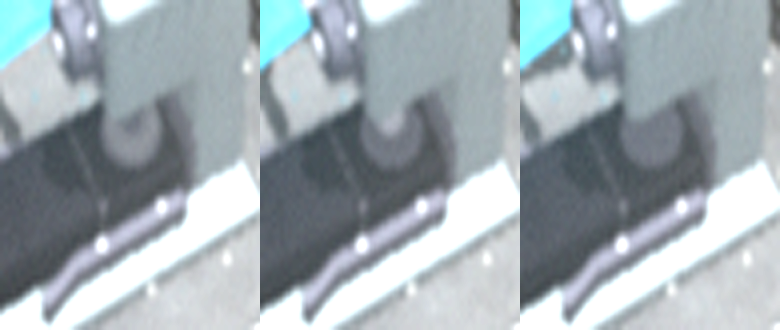

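```bash
python3 - <<'E'
from h import *
p=arm.current_ee_pos();arm.move_l([p[0]-.03,p[1]+.02,p[2]+.06],feed=.15)
snap("top","t15");print(arm.current_t(),arm.current_force())
arm.sign_off()
E
python3 - <<'E'
import cv2
a=cv2.imread("pics/t15.png")[130:290,130:400];cv2.imwrite("pics/t15z.png",cv2.resize(a,None,fx=2.9,fy=2.9))
E
```

```text
55.1333 [ 0.73512186 -0.52048275  0.01255861]
the job is handed in; nothing more can be done
```

View pics/t15z.png

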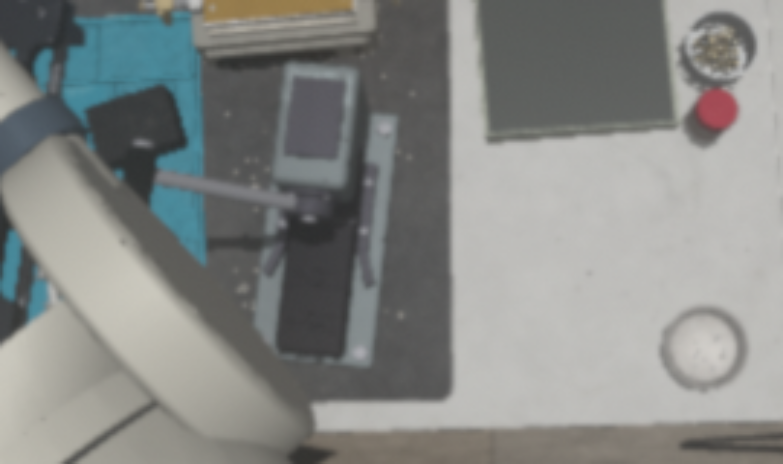

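The pack is in the press, plug end first against the back stop. I pushed the lever down to its stop and eased it back up, keeping the gripper on it until it was at rest. I handed the job in at about 55 s, with the robot touching nothing.

**What agreed**
- **Seating:** the push force rose to about 16 N at the stop. A picture afterwards put the pack within about 2–3 mm of the nest's centre, between the rails.
- **Lever down:** the force jumped from about 5.5 N to 22 N, then 30 N, at the expected stop angle.
- **Lever up:** contact held all the way, and the force fell smoothly to zero at rest.
- **Other things:** the jar, dish and case were where they started in the last overhead picture. The tape was hidden by the arm there, but looked unmoved in the last wrist and scene pictures.

**What disagreed or is weaker**
- **Gripper reach:** the fingertips touched about 37 mm higher than the stated tool point. The first three closings went above the pack and gripped nothing. The last of these, and a contact test that pressed about 9 N on top of the pack, showed the offset. I corrected for it and the next grip read 56 mm.
- **Lever force:** just before the stop it was lower than the stated 8–10 N.
- **Plug flush:** I could not measure this directly under the press head. It rests on the lever reaching its stop and on the plug looking flatter in the scene picture.

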